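# Re-hang a filled parts bin on the packing stand

## Task

Take the small bin of battery cells off the notched bar it hangs on and hang it on the bar of the other, empty stand, without setting it down and keeping it level so that the cells stay in it. Its hook tongue must drop fully into the notch of that bar; the bar can be shifted sideways in its clamps, so feel gently along it for the notch and never lean hard on it. Let go and leave the bin hanging there, disturbing nothing else on the bench.

Things in the scene. Friction and masses are not known exactly. Their poses are not given: they have to be found in the camera images.
- bin: open sheet-metal bin, 110 (x) by 58 (y) by 60 mm tall, front wall 42 mm, walls 3 mm; 0.25 to 0.4 kg with cells. Origin: centre of the underside; x to its back, z up. It starts hung on fill_stand. Fully home on a stand: bin_hook on the notch floor (z = 105 mm), nose down by about 0.05 rad, so the origin at x = -57 to -62, z = 46 to 50 mm in the stand's frame. Riding on the bar's upper edge beside the notch: 8 mm higher.
- bin_handle (a point): middle of the bin's handle: straight black bar along the bin's x (92 mm long, 12 mm thick across y, 18 mm tall, centre 100 mm above the underside), with a flat strap down to the bin at each end; open below it to the rim. Pinch it from above, closing across y.
- bin_hook (a point): middle of the underside of the steel tongue's web, behind the bin's back wall: bin x = 59, z = 55 mm. Tongue 30 mm wide (y), gap for the bar 8.5 mm (x 55 to 63.5); behind the gap a lip 4 mm thick reaches 20 mm down, foot flared back to x = 70 mm. To go over a bar, this point must be 25 mm or more above the bar's upper edge.
- fill_stand: fixed bench stand carrying the bin: base 200 x 130 x 6 mm, two 16 mm posts (y = -80 and +80 mm, 118 mm tall) and on their front a flat upright bar, 240 mm long (y), 6 mm thick (x = -3 to +3 mm), lower edge z = 55, upper edge z = 113 mm, one notch 34 mm wide with floor at z = 105 mm. Origin on the bench below the bar's middle; x away from the bin's side, z up.
- fill_notch (a point): middle of the notch floor of fill_stand's bar (this bar is centred)
- pack_stand: the empty stand, same shape, sizes and frame as fill_stand; the bin shall hang on its -x side, bin x along stand x. Either stand may be the left one. Leaning hard: the bin's contact forces on this stand (hook and back added up: about 10 N when it just hangs, about three times a push down on the handle) pass 40 N. Bare metal, friction about 0.5 to 1.2.
- pack_bar_mid (a point): point on pack_stand's bar midway between the posts, at the height of the upper edge (113 mm). NOT the notch: the bar was slid along its slotted clamps (they hold it firmly), so the notch's middle is up to 28 mm to either side of this point along the stand's y. The shift is not measured: feel or look for it. Between the posts the tongue's middle can slide to 55 mm either side.
- cell_0: one of three loose round battery cells lying in the bin, 14 mm thick, 51 mm long; origin at its underside in the middle
- cell_1: one of three loose round battery cells lying in the bin, 14 mm thick, 51 mm long; origin at its underside in the middle
- cell_2: one of three loose round battery cells lying in the bin, 14 mm thick, 51 mm long; origin at its underside in the middle
- shears: black-handled scissors lying at the bench's front, 206 x 84 x 11 mm; origin at the centre of the underside; leave alone
- glue_stick: white and red glue stick lying at the right front, 26 x 94 x 26 mm; origin at the centre of the underside; leave alone
- washer_tin: small open round tin of washers between the stands, 61 mm across, 24 mm tall; origin at the centre of the underside; leave alone
- tape_measure: yellow pocket tape measure behind the gap between the stands, 35 x 89 x 62 mm; origin at the centre of the underside; leave alone

How it is judged (in metres and radians):
On the way, in this order (a step that is already met when the one before it is completed fails the run):
1. the bin is lifted clear of the first stand's bar (z of bin in the frame of fill_stand above 0.078 m), for 0.1 s.
2. the bin's tongue is fully down in the notch of the other stand's bar (z of bin_hook in the frame of pack_stand between 0.1015 and 0.1075 m and x of bin_hook in the frame of pack_stand between -0.006 and 0.006 m and y of bin_hook in the frame of pack_stand between -0.05 and 0.05 m and angle between bin's own z axis and vertical below 0.1 rad and angle between the x axis of bin and the x axis of pack_stand, either way round below 0.14 rad), for 0.2 s.
At the end, for the whole second after the job is handed in: The bin hangs at rest on the stand that was empty, tongue fully in the notch: the hook point 101.5 to 107.5 mm up and within 6 mm of the bar's middle plane, between the posts, level within 0.10 rad, square within 0.14 rad; all three cells lie in it (all of step 2 and linear speed of bin below 0.02 m/s and x of cell_0 in the frame of bin between -0.052 and 0.052 m and y of cell_0 in the frame of bin between -0.027 and 0.027 m and z of cell_0 in the frame of bin between 0 and 0.04 m and x of cell_1 in the frame of bin between -0.052 and 0.052 m and y of cell_1 in the frame of bin between -0.027 and 0.027 m and z of cell_1 in the frame of bin between 0 and 0.04 m and x of cell_2 in the frame of bin between -0.052 and 0.052 m and y of cell_2 in the frame of bin between -0.027 and 0.027 m and z of cell_2 in the frame of bin between 0 and 0.04 m); the robot touches nothing.
It fails at once if the bin is tipped more than 0.3 rad (about 17 degrees) (angle between bin's own z axis and vertical above 0.3 rad).
It fails at once if the bin is set down (its underside comes below 25 mm over the bench) (height (world z) of bin below 0.025 m).
It fails at once if the bin is pressed or pushed against the second stand with more than 40 N (contacts added up) (contact force between bin and pack_stand above 40 N).
It fails at once if the shears, glue stick, washer tin or tape measure is moved by more than 25 mm (distance of any of shears, glue_stick, washer_tin, tape_measure from where it was at the start of the episode above 0.025 m).
It also fails if it takes over 72 s, if anything falls off the work surface, if the arm or the gripper's body presses on something with over 40 N, if the wrist force passes 120 N, or if a joint passes its speed limit or range.

## Robot

A 6-joint arm with a two-finger parallel gripper is mounted at the origin on a cart in front of the work surface, level with it; the furniture and walls round the work are solid. World frame = base frame: x ahead of the robot, y to its left, z up, the work surface at z = 0. Lengths are in mm, angles in degrees, forces in N, time in s.
With the tool pointing down it reaches from about 350 to 850 mm from the base axis. Payload 8.1 kg.
Tool frame: the origin (TCP) lies between the finger pads; the fingertips stand 17 mm ahead of it and the grasp point (between the pads) lies 2 mm behind it; z points along the fingers, y is the line along which they close (so a half turn about z gives the same grasp; the last joint's range is limited). The gripper opens to 85 mm and grips with 20 to 120 N. Pads are 22 mm wide; open, the fingers measure 114 mm over their backs; the gripper's body (76 mm by 85 mm) begins 54 mm behind the grasp point. The pads swing forward as they close: fully open they stand 13 mm farther back than shut.
Start: joints at [63.461, 7.471, 85.268, -0, 87.261, -4.893], TCP at [221.305, 557.7, 248.292] pointing down, gripper open.
Joint ranges: [-169.43, 169.43], [-51.17, 129.36], [1.28, 143.12], [-76.62, 256.62], [0, 156.53], [-152.29, 152.29]. Speed limits (degrees/s): [136.94, 136.94, 159.86, 180, 180, 180].

## Interface

Orientations are given as [roll, pitch, yaw] about the fixed x, y, z axes, in that order (R = Rz(yaw) Ry(pitch) Rx(roll)).
In Python, from bench import sense, snapshot, hand_in, trace, place_of gives the robot as it stands.
- The arm moves only by the shell command python3 -m handwheel 'ROWS' [FORCE]. ROWS is JSON, a list of rows, each a list of 7 numbers: the opening, from -1 (shut) to 1 (fully open), then the shift along the tool's x, y, z in cm, then the turn, a rotation vector about the tool's x, y, z in rad. A call has 1 to 12 rows; each row shifts and turns the commanded pose from where the row before left it, along the tool's axes as they then stand; what a row does not reach is not made up. A row lasts 1/12 s, in which the tool goes at most 41.7 mm and 7.16 degrees, less where a joint would pass 70% of its speed; a pose out of reach is approached as far as the arm can. A call with a gripper value outside its range is refused whole. The fingers move at their own pace and stop on an object; FORCE is the grip in N (left out, the last holds). Time passes only in rows, so rows that do not move let the fingers close. It gives the time, the measured TCP pose, the force, the opening and the grip force at its end, in the units of the state.
- sense(): the state, without advancing time (a new reading comes with each control period).
- snapshot(name): name is "scene" or "side" or "wrist"; returns a dict with "image" (384x512x3 uint8, red, green, blue), "intrinsics" (3x3 intrinsics, pixels), "R" (3x3) and "t" (3): a world point X has camera coordinates R X + t. Camera axes: x right, y down, z forward; pixel columns grow to the right and rows downward; lengths in mm; the calibration is good to about 2 mm. A picture is of the moment at which its call begins. There is no depth.
- hand_in(): hands the job in; it is judged then, once.
Trained networks look in a picture, given as the dict that the camera call returned (one of the last four; its "shot" number tells which), for a name from the list of things; names that differ only in an ending like _2 or _b are one class to them, and where a whole thing is asked for, a point or a joint stands for the part that bears it (a point fixed in the world has none). Each returns a list of dicts, best first, with "conf" (0 to 1); they miss things now and then, are a little off and sometimes report something else, mostly with a low value. They report only what shows in the picture. A call takes as long as a camera call.
- trace(picture, query): "pixels" (384x512 bool, what is visible of it).
- place_of(picture, query): "location" ([x, y, z] in mm, in world coordinates, good to about 4 mm: a listed point, or the origin of a listed thing).
The state is a dict: "time": time; "joint_pos": joint angles; "qd": joint speeds; "joint_efforts": joint torques, N m; "tool_pos": TCP position; "tcp_rot": TCP orientation; "ft_force": force on the tool from outside, world axes, zero at the start; "wrist_torque": the same for the moment, N m; "finger_gap": finger opening in mm; "grip_force": force on a finger pad.
Only numpy, scipy, OpenCV 4.12 (cv2) and the standard library are available. Lean on these libraries where they do the work, as an engineer would, in place of code of your own. Each camera call takes 0.05 s, during which the arm holds its last target. There are 200 camera calls.

## Working session

There is one attempt and no reset: what is moved stays moved. The work goes in short steps, Python scripts to look and compute and a shell command to move; the robot and the scene stay as the last step left them, time stands still between calls to the robot, and variables do not carry over. Pictures are saved under pics/ and viewed, at most 10 in all, crops included, and the job is handed in when it is done.

```bash
mkdir -p pics
cat > h.py <<'E'
import numpy as np,cv2
from bench import *
def save(p,n): cv2.imwrite(f'pics/{n}.png',p['image'][:,:,::-1])
def loc(p,q):
    r=place_of(p,q); return [(np.round(d['location'],1).tolist(),round(d['conf'],2)) for d in r[:2]]
def proj(p,X):
    c=p['R']@np.array(X,float)+p['t']; u=p['intrinsics']@c; return (u[:2]/u[2]).round(1)
def st():
    s=sense(); print({k:np.round(s[k],2).tolist() for k in ('time','joint_pos','tool_pos','tcp_rot','ft_force','finger_gap','grip_force')})
E
python3 - <<'E'
from h import *
st()
ims=[]
for n in ('scene','side'):
    p=snapshot(n); ims.append(p['image'])
    for q in ('bin','bin_handle','bin_hook','fill_stand','fill_notch','pack_stand','pack_bar_mid','washer_tin','tape_measure'): print(n,q,loc(p,q))
    save(p,n)
    print(p['R'].round(3).tolist(),p['t'].round(1).tolist())
E
```

```text
{'time': 0.0, 'joint_pos': [63.46, 7.51, 85.33, 0.0, 87.26, -4.89], 'tool_pos': [221.07, 557.26, 247.25], 'tcp_rot': [-179.9, -0.01, 158.35], 'ft_force': [-0.73, 0.28, 0.9], 'finger_gap': 85.74, 'grip_force': 0.0}
scene bin [([487.5, 165.3, 46.1], 0.77)]
scene bin_handle [([476.3, 163.7, 146.9], 0.68)]
scene bin_hook [([542.5, 168.9, 108.0], 0.8)]
scene fill_stand [([548.9, 165.3, 5.9], 0.84), ([488.7, 165.7, 44.1], 0.57)]
scene fill_notch []
scene pack_stand [([558.0, -147.3, 4.3], 0.9)]
scene pack_bar_mid [([553.7, -152.7, 114.8], 0.7)]
scene washer_tin [([470.8, 4.2, -1.4], 0.71)]
scene tape_measure [([705.7, -9.0, 2.4], 0.9)]
[[0.875, -0.484, -0.018], [-0.377, -0.658, -0.652], [0.304, 0.577, -0.758]] [-519.3, 206.4, 1544.5]
side bin [([486.1, 163.2, 50.6], 0.59)]
side bin_handle [([483.9, 165.2, 144.8], 0.57)]
side bin_hook [([543.7, 163.7, 107.4], 0.8)]
side fill_stand [([547.7, 168.1, 2.8], 0.82)]
side fill_notch [([544.2, 163.9, 102.7], 0.72)]
side pack_stand [([554.2, -148.1, 1.4], 0.96)]
side pack_bar_mid [([550.4, -148.3, 111.8], 0.68), ([476.7, 4.4, 2.4], 0.43)]
side washer_tin [([475.5, 1.4, 1.5], 0.95)]
side tape_measure [([701.9, -12.8, 4.7], 0.83)]
[[0.934, -0.357, -0.012], [-0.225, -0.561, -0.797], [0.278, 0.747, -0.604]] [-552.0, 163.0, 943.6]
```

View pics/scene.png

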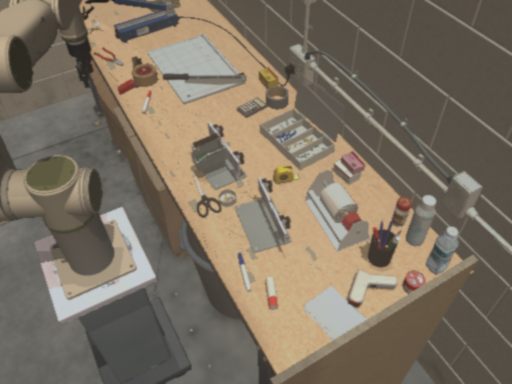

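View pics/side.png

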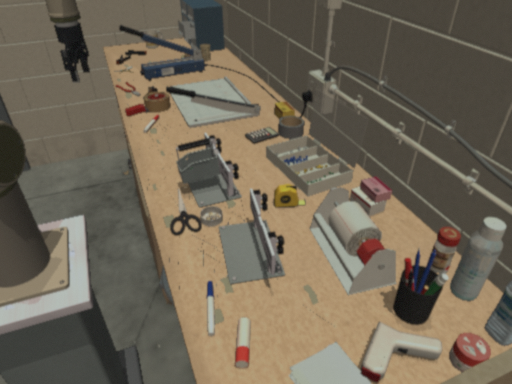

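The side view shows the bin on the left stand (~208,165) and the empty pack stand at (~255,235), with the tin at (211,215) between them. Next I'll measure the stand yaws on enlarged crops.

Run:
```python
from h import *
p=snapshot('side'); im=p['image'][:,:,::-1]
a=cv2.resize(im[125:285,165:295],None,fx=4.5,fy=3.7*1.0,interpolation=cv2.INTER_CUBIC)
cv2.imwrite('pics/c1.png',a)
for y in (-120,-80,0,80,120):
  print(y,proj(p,[552,-149+y,113]),proj(p,[545,165+y,113]))
print('base corners pack (x -?)')
for n,q in (('side','pack_stand'),('side','fill_stand')):
  m=trace(p,q)[0]['pixels'].astype(np.uint8)
  # base outline on z=6: back-project min-area hull
  ys,xs=np.nonzero(m); K=np.linalg.inv(p['intrinsics'])
  c=-p['R'].T@p['t']; d=(p['R'].T@(K@np.vstack([xs,ys,np.ones_like(xs)]))); s=(0-c[2])/d[2]; P=(c[:,None]+d*s)[:2].T
  print(q,P.min(0).round(),P.max(0).round(), P[P[:,0].argmin()].round(),P[P[:,1].argmin()].round())
  h=cv2.convexHull(P.astype(np.float32))[:,0]; h=cv2.approxPolyDP(h,4,True)[:,0]; print(h.round().tolist())
```

```text
-120 [279.2 246.8] [228.8 171.2]
-80 [271.7 234.8] [224.3 163.9]
0 [258.  213.1] [215.8 150.3]
80 [246.  194.1] [208.2 138. ]
120 [240.6 185.5] [204.7 132.3]
base corners pack (x -?)Traceback (most recent call last):
  File "<stdin>", line 9, in <module>
IndexError: list index out of range
```

View pics/c1.png

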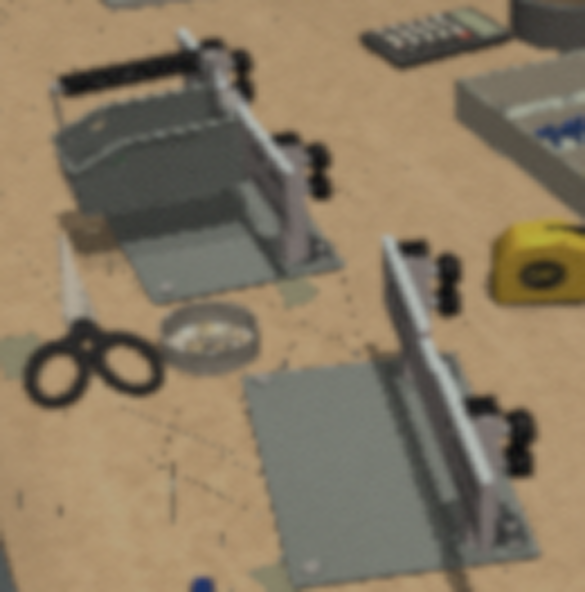

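The crop shows pack bar's top ends at px (251,189) and (274,255), what looks like a notch around (259,215), and fill bar ends at (206,134) and (231,170). Pack stand is clearly yawed. I'll back-project these.

```bash
cat >> h.py <<'E'
def bp(p,uv,z):
    K=np.linalg.inv(p['intrinsics']);c=-p['R'].T@p['t'];d=p['R'].T@(K@np.array([uv[0],uv[1],1.]))
    return (c+d*(z-c[2])/d[2]).round(1)
E
python3 - <<'E'
from h import *
p=snapshot('side')
for c in [(388,238),(420,330),(437,352),(492,482),(183,32),(295,165)]:
  print(c,bp(p,(165+(c[0])/4.5,125+c[1]/3.7),113))
for c in [(245,380),(295,588),(540,553),(60,88),(200,65),(152,302),(342,265)]: print(c,bp(p,(165+(c[0])/4.5,125+c[1]/3.7),6 if c[1]>200 else 155))
print([(n,loc(p,n)) for n in('shears','cell_0')])
E
```

```text
(388, 238) [571.1 -54.8 113. ]
(420, 330) [ 551.3 -152.8  113. ]
(437, 352) [ 551.3 -175.7  113. ]
(492, 482) [ 532.6 -287.8  113. ]
(183, 32) [545.4 275.2 113. ]
(295, 165) [551.9  51.  113. ]
(245, 380) [483.7 -45.7   6. ]
(295, 588) [ 450.2 -237.5    6. ]
(540, 553) [ 575.5 -256.8    6. ]
(60, 88) [434.2 140.6 155. ]
(200, 65) [522.4 141.8 155. ]
(152, 302) [456.3  61.7   6. ]
(342, 265) [582.5  61.6   6. ]
[('shears', [([408.1, 76.4, -4.1], 0.63)]), ('cell_0', [([421.6, -384.1, -4.5], 0.59)])]
```

```bash
python3 -m handwheel '[[1,0,0,0,0,0,-0.1],[1,0,0,0,0,0,-0.1],[1,0,0,0,0,0,-0.09],[1,0,0,0,0,0,-0.088],[1,-4,0,0,0,0,0],[1,-3,-3,0,0,0,0],[1,-3,-3,0,0,0,0],[1,-3,-3,0,0,0,0]]' 30
```

```text
time: 1.92
tool_pos: [350.5, 468.3, 247.7]
tcp_rot: [-180.0, -0.0, -179.9]
ft_force: [0.4, 1.2, -0.1]
finger_gap: 85.5
grip_force: 0.0
```

```bash
python3 -m handwheel '[[1,-1.3,-3,0,0,0,0],[1,-1.3,-3,0,0,0,0],[1,-1.3,-3,0,0,0,0],[1,-1.3,-3,0,0,0,0],[1,-1.3,-3,0,0,0,0],[1,-1.3,-3,0,0,0,0],[1,-1.3,-3,0,0,0,0],[1,-1.3,-3,0,0,0,0],[1,-1.3,-3,0,0,0,0],[1,-1.3,-3.4,0,0,0,0],[1,0,0,0,0,0,0]]' 30
python3 - <<'E'
from h import *
p=snapshot('wrist'); save(p,'w1')
for q in ('bin','bin_handle','bin_hook','fill_stand','fill_notch','cell_0'): print(q,loc(p,q))
print(proj(p,[480,164.5,155]),(-p['R'].T@p['t']).round(0))
st()
E
```

```text
time: 2.83
tool_pos: [481.6, 160.1, 248.5]
tcp_rot: [-179.9, 0.1, 179.7]
ft_force: [0.2, 0.4, -0.6]
finger_gap: 85.5
grip_force: 0.0
bin [([486.2, 166.4, 45.5], 0.8)]
bin_handle [([480.6, 162.7, 145.0], 0.58)]
bin_hook [([545.5, 163.9, 107.5], 0.83), ([501.2, 152.1, 46.4], 0.29)]
fill_stand []
fill_notch []
cell_0 [([479.1, 181.8, 50.1], 0.97), ([501.8, 149.4, 48.9], 0.87)]
[264.4 192.2] [402. 161. 373.]
{'time': 3.18, 'joint_pos': [13.36, -6.98, 99.76, 0.01, 87.22, -76.76], 'tool_pos': [479.36, 166.53, 248.28], 'tcp_rot': [179.99, -0.0, -179.88], 'ft_force': [0.87, 0.62, 1.04], 'finger_gap': 85.43, 'grip_force': 0.0}
```

View pics/w1.png

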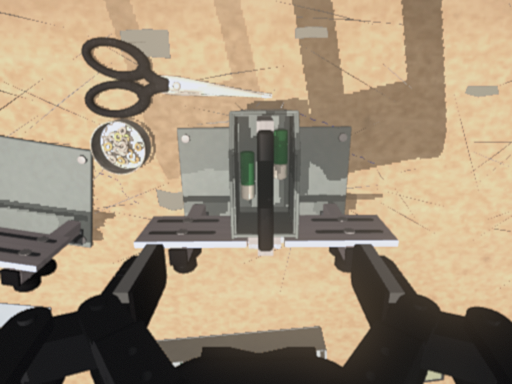

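Wrist view: the handle runs from (265,125) to (265,245), essentially along x, and two green cells are visible beside it. The bar is nearly square at row 243. The prediction (264,192) matches, so I'm descending to the handle.

```bash
python3 -c "
from h import *
p=snapshot('wrist');print(bp(p,(265,135),156),bp(p,(265.5,230),156)); print(bp(p,(137,244),113),bp(p,(397,242),113))"
python3 -m handwheel '[[1,0,-0.15,2,0,0,0],[1,0,0,2,0,0,0],[1,0,0,2,0,0,0],[1,0,0,2,0,0,0],[1,0,0,1.2,0,0,0],[1,0,0,1.1,0,0,0],[1,0,0,0,0,0,0]]' 80
```

```text
[436.2 171.2 156. ] [506.9 172.2 156. ]
[542.4  57.3 113. ] [540.1 291.9 113. ]
time: 3.82
tool_pos: [478.3, 164.0, 142.9]
tcp_rot: [-180.0, -0.2, -179.9]
ft_force: [0.3, 0.2, 0.5]
finger_gap: 85.2
grip_force: 0.0
```

```bash
python3 -m handwheel '[[-1,0,0,0,0,0,0],[-1,0,0,0,0,0,0],[-1,0,0,0,0,0,0],[-1,0,0,0,0,0,0],[-1,0,0,0,0,0,0],[-1,0,0,0,0,0,0],[-1,0,0,0,0,0,0],[-1,0,0,0,0,0,0]]' 80; python3 -c "
from h import *
st(); p=snapshot('side'); print(loc(p,'bin'),loc(p,'bin_handle'),loc(p,'bin_hook'))"
```

```text
time: 4.48
tool_pos: [480.1, 164.2, 146.0]
tcp_rot: [180.0, 0.0, -180.0]
ft_force: [-1.7, 3.0, 4.7]
finger_gap: 11.0
grip_force: 78.4
{'time': 4.48, 'joint_pos': [13.07, -2.78, 106.7, 0.03, 76.01, -76.95], 'tool_pos': [480.07, 164.25, 145.97], 'tcp_rot': [179.96, 0.05, -179.98], 'ft_force': [-1.74, 3.04, 4.71], 'finger_gap': 10.97, 'grip_force': 78.37}
[([485.0, 161.1, 48.8], 0.9)] [([484.7, 165.2, 146.7], 0.56)] [([544.9, 164.3, 105.9], 0.88)]
```

```bash
python3 -m handwheel '[[-1,0,0,-0.3,0,0,0],[-1,0,0,-0.5,0,0,0],[-1,0,0,-0.7,0,0,0],[-1,0,0,-0.8,0,0,0],[-1,0,0,-0.8,0,0,0],[-1,0,0,-0.8,0,0,0],[-1,0,0,-0.8,0,0,0],[-1,0,0,-0.6,0,0,0],[-1,0,0,-0.3,0,0,0],[-1,0,0,0,0,0,0],[-1,0,0,0,0,0,0]]' 80; python3 -c "
from h import *
st(); p=snapshot('side'); print(loc(p,'bin'),loc(p,'bin_handle'),loc(p,'bin_hook'));
p=snapshot('wrist'); print(loc(p,'bin'),loc(p,'bin_handle'),loc(p,'bin_hook'))"
```

```text
time: 5.6
tool_pos: [479.8, 163.9, 201.3]
tcp_rot: [180.0, 0.0, -180.0]
ft_force: [-0.0, 1.0, -3.2]
finger_gap: 10.7
grip_force: 78.6
{'time': 5.6, 'joint_pos': [13.06, -5.52, 103.35, -0.0, 82.17, -76.95], 'tool_pos': [479.75, 163.87, 201.29], 'tcp_rot': [180.0, 0.0, -179.98], 'ft_force': [-0.03, 1.0, -3.23], 'finger_gap': 10.67, 'grip_force': 78.59}
[([486.4, 162.5, 105.4], 0.93), ([700.7, -12.1, 3.8], 0.42)] [([485.8, 165.3, 203.4], 0.78)] [([544.2, 165.0, 161.2], 0.83)]
[([484.1, 162.4, 99.0], 0.94)] [([479.0, 164.4, 197.7], 0.86)] [([474.2, 3.6, 0.2], 0.44)]
```

```bash
python3 -m handwheel '[[-1,0,-0.6,0,0,0,0],[-1,0.1,-1.2,0,0,0,0],[-1,0.2,-1.8,0,0,0,0],[-1,0.2,-2,0,0,0,0],[-1,0.2,-2,0,0,0,0],[-1,0.2,-2,0,0,0,0],[-1,0.1,-2,0,0,0,0],[-1,0,-2,0,0,0,0],[-1,0,-1.8,0,0,0,0],[-1,0,-1.4,0,0,0,0],[-1,0,-1,0,0,0,0],[-1,0,-0.6,0,0,0,0]]' 80; python3 -m handwheel '[[-1,0,0,0,0,0,0],[-1,0,0,0,0,0,0],[-1,0,0,0,0,0,0]]'; python3 -c "
from h import *
st(); p=snapshot('wrist'); print(loc(p,'bin'),loc(p,'pack_stand'),loc(p,'pack_bar_mid'))
import pickle; pickle.dump(p,open('w2.pkl','wb'))
cv2.imwrite('pics/w2.png',cv2.resize(p['image'][90:354,0:352,::-1],None,fx=2.2,fy=2.2,interpolation=cv2.INTER_CUBIC))"
```

```text
time: 7.0
tool_pos: [469.6, -21.9, 201.4]
tcp_rot: [-180.0, 0.0, 179.9]
ft_force: [-0.0, 0.1, -3.4]
finger_gap: 10.4
grip_force: 78.6
time: 7.25
tool_pos: [469.8, -19.6, 201.3]
tcp_rot: [180.0, -0.0, -180.0]
ft_force: [0.4, -0.6, -4.2]
finger_gap: 10.8
grip_force: 78.6
{'time': 7.25, 'joint_pos': [-8.66, -11.54, 108.76, 0.02, 82.79, -98.7], 'tool_pos': [469.77, -19.65, 201.26], 'tcp_rot': [179.98, -0.01, -179.97], 'ft_force': [0.39, -0.62, -4.2], 'finger_gap': 10.79, 'grip_force': 78.6}
[([475.9, -20.0, 100.3], 0.86), ([489.5, -32.5, 101.5], 0.7)] [([555.1, -151.0, 1.7], 0.88)] [([551.2, -144.1, 113.3], 0.59)]
```

View pics/w2.png

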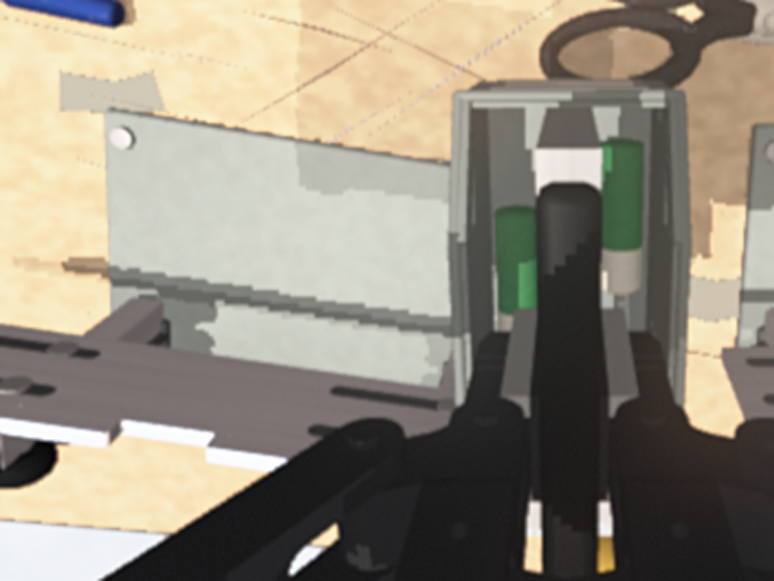

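The notch shows plainly in the pack bar between crop x 120–210, y 422–445 (full px ≈ (55–96, 283–292)). Converting that now.

```bash
python3 -c "
from h import *
import pickle; p=pickle.load(open('w2.pkl','rb'))
g=lambda c,z:bp(p,(c[0]/2.2,90+c[1]/2.2),z)
L=g((122,422),105);R=g((212,432),105);print(L,R)
L2=g((109,446),113);R2=g((208,462),113);print('far top edge',L2,R2)
print(g((0,418),113),g((109,445),113),g((208,445),113),g((280,457),113),'front upper')
print(g((108,108),6),g((450,162),6))
for a,b in ((L,R),(L2,R2)): d=b-a; print(np.hypot(*d[:2]),np.degrees(np.arctan2(-d[0],d[1])),(a+b)/2)
"
```

```text
[ 545.1 -181.7  105. ] [ 549.4 -149.7  105. ]
far top edge [ 549.4 -182.4  113. ] [ 556.2 -148.4  113. ]
[ 537.8 -218.2  113. ] [ 549.  -182.3  113. ] [ 549.  -147.2  113. ] [ 554.1 -122.3  113. ] front upper
[ 448.1 -228.2    6. ] [473.5 -74.4   6. ]
32.28761372415124 -7.653275950982779 [ 547.25 -165.7   105.  ]
34.673332692430954 -11.309932474020323 [ 552.8 -165.4  113. ]
```

```bash
python3 -m handwheel '[[-1,0,-0.6,0,0,0,0],[-1,0,-1.2,0,0,0,0],[-1,0,-1.6,0,0,0,0],[-1,0,-1.8,0,0,0,0],[-1,0,-1.8,0,0,0,0],[-1,0,-1.8,0,0,0,0],[-1,0,-1.6,0,0,0,0],[-1,0,-1.4,0,0,0,0],[-1,0,-1,0,0,0,0],[-1,0,-0.7,0,0,0,0],[-1,0,0,0,0,0,0.015],[-1,0,0,0,0,0,0.025]]' 80; python3 -m handwheel '[[-1,0,0,0,0,0,0.03],[-1,0,0,0,0,0,0.03],[-1,0,0,0,0,0,0.03],[-1,0,0,0,0,0,0.025],[-1,0,0,0,0,0,0.015],[-1,0,0,0.3,0,0,0],[-1,0,0,0.5,0,0,0],[-1,0,0,0.5,0,0,0],[-1,0,0,0.3,0,0,0],[-1,0,0,0.1,0,0,0],[-1,0,0,0,0,0,0],[-1,0,0,0,0,0,0]]'; python3 -c "
from h import *
st()
for n in('side','scene','wrist'):
  p=snapshot(n); print(n,loc(p,'bin'),loc(p,'bin_handle'),loc(p,'bin_hook'),loc(p,'pack_bar_mid'))
  if n=='wrist': save(p,'w3')"
```

```text
time: 8.45
tool_pos: [469.8, -155.1, 201.2]
tcp_rot: [180.0, -0.0, 177.6]
ft_force: [-0.3, 0.2, -3.4]
finger_gap: 10.5
grip_force: 78.6
time: 9.45
tool_pos: [469.8, -155.1, 184.2]
tcp_rot: [180.0, -0.0, 170.3]
ft_force: [-0.7, 0.3, -3.0]
finger_gap: 10.6
grip_force: 78.6
{'time': 9.45, 'joint_pos': [-24.21, -6.74, 106.3, 0.0, 80.45, -104.49], 'tool_pos': [469.79, -155.12, 184.18], 'tcp_rot': [180.0, -0.01, 170.27], 'ft_force': [-0.66, 0.3, -3.04], 'finger_gap': 10.6, 'grip_force': 78.61}
side [([475.6, -158.3, 85.1], 0.6)] [] [([532.6, -163.2, 145.2], 0.96), ([409.2, 73.0, -0.1], 0.29)] [([552.4, -148.7, 113.6], 0.93)]
scene [([479.5, -156.7, 83.5], 0.95)] [([469.1, -155.9, 186.2], 0.93)] [([530.3, -164.6, 144.8], 0.72)] [([555.5, -152.2, 115.1], 0.92)]
wrist [([535.0, -163.8, 146.4], 0.66), ([476.0, -157.2, 83.5], 0.6)] [([470.3, -157.1, 182.8], 0.6)] [([530.4, -165.9, 144.7], 0.64)] []
```

View pics/w3.png

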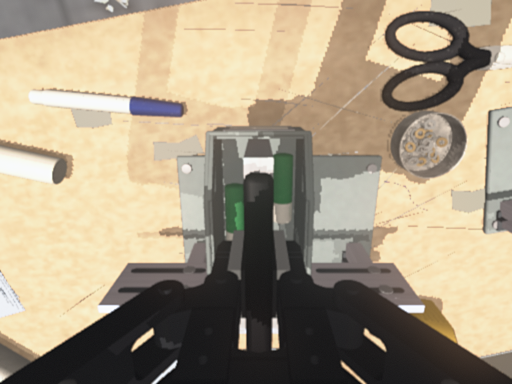

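The wrist view shows the bin above the pack base, in front of the bar (from (105,303) to (420,308)), nearly square to it. I'll shift 2.6 mm along the bar, advance 12 mm, then feel for the bar with the bin's back.

```bash
python3 -m handwheel '[[-1,-0.2,0.13,0,0,0,0.01],[-1,-0.3,0.13,0,0,0,0],[-1,-0.3,0,0,0,0,0],[-1,-0.2,0,0,0,0,0],[-1,-0.2,0,0,0,0,0],[-1,0,0,0,0,0,0],[-1,0,0,0,0,0,0]]' 80
for i in 1 2; do python3 -m handwheel '[[-1,-0.1,0,0,0,0,0],[-1,0,0,0,0,0,0]]' | grep -E 'tool_pos|ft_f'; done
```

```text
time: 10.78
tool_pos: [482.2, -154.7, 184.2]
tcp_rot: [180.0, -0.0, 169.7]
ft_force: [0.2, 0.2, -2.5]
finger_gap: 10.6
grip_force: 78.6
tool_pos: [483.1, -154.9, 184.3]
ft_force: [0.2, -0.1, -3.9]
tool_pos: [484.2, -155.1, 184.3]
ft_force: [-0.0, -0.9, -2.1]
```

```bash
python3 -m handwheel '[[-1,-0.1,0,0,0,0,0],[-1,0,0,0,0,0,0]]' | grep -E 'tool_pos|ft_f'
python3 -m handwheel '[[-1,-0.1,0,0,0,0,0],[-1,0,0,0,0,0,0]]' | grep -E 'tool_pos|ft_f'
```

```text
tool_pos: [485.2, -155.3, 184.3]
ft_force: [0.9, -0.5, -3.9]
tool_pos: [486.2, -155.4, 184.3]
ft_force: [0.1, -0.3, -3.8]
```

```bash
python3 -m handwheel '[[-1,-0.1,0,0,0,0,0],[-1,0,0,0,0,0,0]]' | grep -E 'tool_pos|ft_f'
```

```text
tool_pos: [486.7, -155.5, 184.1]
ft_force: [-1.3, 0.1, -3.8]
```

```bash
python3 -m handwheel '[[-1,-0.07,0,0,0,0,0],[-1,0,0,0,0,0,0]]' | grep -E 'tool_pos|ft_f'; python3 -c "
from h import *
for n in('side','scene','wrist'):
  p=snapshot(n); print(n,loc(p,'bin'),loc(p,'bin_hook'))
st()"
```

```text
tool_pos: [487.2, -155.6, 184.1]
ft_force: [-4.1, 0.2, -1.8]
side [([490.2, -159.2, 83.7], 0.81)] [([550.0, -168.1, 146.8], 0.78)]
scene [([491.3, -158.6, 83.8], 0.7)] [([547.5, -166.4, 143.2], 0.76), ([554.0, -147.1, 114.7], 0.2)]
wrist [([493.2, -158.3, 84.0], 0.84)] [([549.0, -169.1, 144.1], 0.81)]
{'time': 12.23, 'joint_pos': [-23.45, -3.99, 103.73, -0.01, 80.31, -103.15], 'tool_pos': [487.38, -155.68, 184.18], 'tcp_rot': [-180.0, -0.05, 169.7], 'ft_force': [-6.18, 0.54, -0.94], 'finger_gap': 10.56, 'grip_force': 78.9}
```

```bash
python3 -m handwheel '[[-1,0.12,0,0,0,0,0],[-1,0,0,0,0,0,0],[-1,0,0,0.3,0,0,0],[-1,0,0,0.3,0,0,0],[-1,0,0,0.2,0,0,0],[-1,0,0,0,0,0,0]]' | grep -E 'tool_pos|ft_f'
python3 -m handwheel '[[-1,0,0,0.1,0,0,0],[-1,0,0,0.1,0,0,0],[-1,0,0,0,0,0,0]]' | grep -E 'tool_pos|ft_f'
```

```text
tool_pos: [486.5, -155.4, 175.6]
ft_force: [-1.8, 0.0, -3.5]
tool_pos: [486.6, -155.5, 174.1]
ft_force: [-1.0, 0.6, -2.4]
```

```bash
python3 -m handwheel '[[-1,0,0,0.1,0,0,0],[-1,0,0,0.1,0,0,0],[-1,0,0,0,0,0,0]]' | grep -E 'tool_pos|ft_f'
```

```text
tool_pos: [486.5, -155.5, 172.1]
ft_force: [-1.8, 0.4, -3.0]
```

```bash
python3 -m handwheel '[[-1,0,0,0.1,0,0,0],[-1,0,0,0.1,0,0,0],[-1,0,0,0,0,0,0]]' | grep -E 'tool_pos|ft_f'
```

```text
tool_pos: [486.5, -155.5, 170.0]
ft_force: [-0.9, 0.9, -3.5]
```

```bash
for i in 1 2; do python3 -m handwheel '[[-1,0,0,0.15,0,0,0],[-1,0,0,0.15,0,0,0],[-1,0,0,0,0,0,0]]' | grep -E 'tool_pos|ft_f';done
```

```text
tool_pos: [486.5, -155.4, 166.9]
ft_force: [-0.7, 0.5, -3.6]
tool_pos: [486.4, -155.4, 163.9]
ft_force: [0.2, 0.3, -3.0]
```

```bash
for i in 1 2; do python3 -m handwheel '[[-1,0,0,0.15,0,0,0],[-1,0,0,0.15,0,0,0],[-1,0,0,0,0,0,0]]' | grep -E 'tool_pos|ft_f';done
```

```text
tool_pos: [486.4, -155.4, 160.9]
ft_force: [-0.6, 0.2, -3.0]
tool_pos: [486.4, -155.5, 157.9]
ft_force: [-0.9, 0.6, -3.6]
```

```bash
for i in 1 2 3; do python3 -m handwheel '[[-1,0,0,0.1,0,0,0],[-1,0,0,0,0,0,0]]' | grep -E 'tool_pos|ft_f';done
```

```text
tool_pos: [486.5, -155.5, 157.1]
ft_force: [-1.3, 0.5, -3.3]
tool_pos: [486.5, -155.5, 156.1]
ft_force: [-1.9, -0.3, -3.3]
tool_pos: [486.5, -155.5, 155.1]
ft_force: [-0.9, 0.3, -3.2]
```

```bash
for i in 1; do python3 -m handwheel '[[-1,0,0,0.1,0,0,0],[-1,0,0,0,0,0,0]]' | grep -E 'tool_pos|ft_f';done
```

```text
tool_pos: [486.5, -155.5, 154.1]
ft_force: [-1.4, 0.3, -4.5]
```

```bash
for i in 1; do python3 -m handwheel '[[-1,0,0,0.1,0,0,0],[-1,0,0,0,0,0,0]]' | grep -E 'tool_pos|ft_f';done
```

```text
tool_pos: [486.5, -155.5, 153.1]
ft_force: [-0.5, 0.2, -3.3]
```

```bash
for i in 1; do python3 -m handwheel '[[-1,0,0,0.1,0,0,0],[-1,0,0,0,0,0,0]]' | grep -E 'tool_pos|ft_f';done
```

```text
tool_pos: [486.5, -155.5, 152.1]
ft_force: [-1.0, -0.4, -2.3]
```

```bash
for i in 1; do python3 -m handwheel '[[-1,0,0,0.1,0,0,0],[-1,0,0,0,0,0,0]]' | grep -E 'tool_pos|ft_f';done
```

```text
tool_pos: [486.5, -155.5, 151.2]
ft_force: [-1.7, 0.3, -2.4]
```

```bash
for i in 1; do python3 -m handwheel '[[-1,0,0,0.1,0,0,0],[-1,0,0,0,0,0,0]]' | grep -E 'tool_pos|ft_f';done
```

```text
tool_pos: [486.6, -155.5, 150.2]
ft_force: [-1.9, -0.9, -3.4]
```

```bash
for i in 1; do python3 -m handwheel '[[-1,0,0,0.1,0,0,0],[-1,0,0,0,0,0,0]]' | grep -E 'tool_pos|ft_f';done
```

```text
tool_pos: [486.6, -155.5, 149.2]
ft_force: [-1.2, 0.9, -2.6]
```

Free descent past 154 mm means the tongue is in the notch. The floor should be near TCP z 146.

```bash
for i in 1 2; do python3 -m handwheel '[[-1,0,0,0.1,0,0,0],[-1,0,0,0,0,0,0]]' | grep -E 'tool_pos|ft_f';done
```

```text
tool_pos: [486.6, -155.5, 148.3]
ft_force: [-0.5, 0.1, -1.7]
tool_pos: [486.6, -155.6, 147.3]
ft_force: [-1.0, 0.4, -2.5]
```

```bash
for i in 1; do python3 -m handwheel '[[-1,0,0,0.1,0,0,0],[-1,0,0,0,0,0,0]]' | grep -E 'tool_pos|ft_f';done
```

```text
tool_pos: [486.7, -155.6, 146.3]
ft_force: [-0.6, -0.3, -1.0]
```

```bash
python3 -m handwheel '[[-1,0,0,0.06,0,0,0],[-1,0,0,0,0,0,0]]' | grep -E 'tool_pos|ft_f'; python3 -c "
from h import *
p=snapshot('scene'); print(loc(p,'bin'),loc(p,'bin_hook'))
p=snapshot('side'); print(loc(p,'bin'),loc(p,'bin_hook'));
cv2.imwrite('pics/s2.png',cv2.resize(p['image'][165:285,195:305,::-1],None,fx=5,fy=5,interpolation=cv2.INTER_CUBIC))
st()"
```

```text
tool_pos: [486.6, -155.6, 146.1]
ft_force: [-3.0, 0.4, 2.3]
[([497.2, -156.6, 48.8], 0.72)] [([545.2, -167.0, 102.4], 0.95)]
[([492.3, -162.2, 49.4], 0.89)] [([548.9, -166.9, 105.8], 0.66)]
{'time': 16.95, 'joint_pos': [-23.48, -2.18, 106.12, -0.01, 76.05, -103.18], 'tool_pos': [486.62, -155.63, 146.09], 'tcp_rot': [-179.99, 0.02, 169.7], 'ft_force': [-4.88, 0.21, 5.3], 'finger_gap': 10.19, 'grip_force': 79.96}
```

View pics/s2.png

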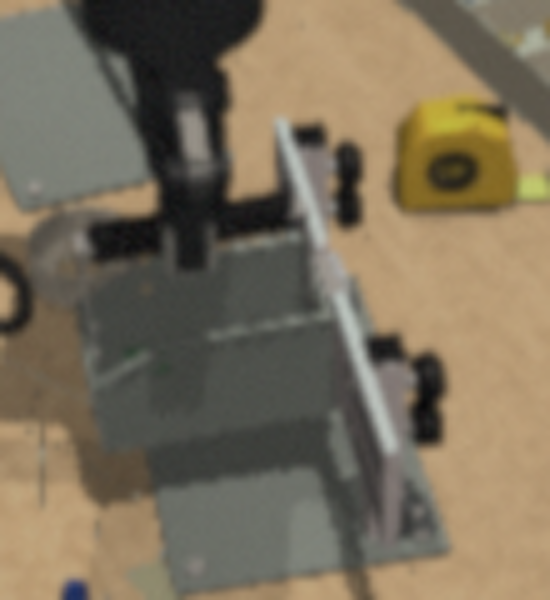

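The side view shows the tongue seated at the bar's notch (~crop 328,270), with z at 146.1, the same as on the fill stand, and the floor contact felt. I'm easing off, releasing and retreating upwards.

```bash
python3 -m handwheel '[[-1,0,0,-0.04,0,0,0],[-1,0,0,0,0,0,0]]' 20; python3 -m handwheel '[[-0.4,0,0,0,0,0,0],[-0.2,0,0,0,0,0,0],[0,0,0,0,0,0,0],[0.2,0,0,0,0,0,0],[0.4,0,0,0,0,0,0],[0.4,0,0,0,0,0,0],[0.4,0,0,0,0,0,0]]' ; python3 -c "
from h import *
for n in('side','scene'):
  p=snapshot(n); print(loc(p,'bin'),loc(p,'bin_hook'))"
```

```text
time: 17.12
tool_pos: [486.6, -155.6, 146.1]
tcp_rot: [-180.0, 0.0, 169.7]
ft_force: [-2.5, 0.0, 2.6]
finger_gap: 10.8
grip_force: 79.5
time: 17.7
tool_pos: [486.6, -155.5, 146.1]
tcp_rot: [180.0, 0.0, 169.7]
ft_force: [0.4, -0.1, 1.1]
finger_gap: 60.0
grip_force: 0.0
[([490.1, -158.1, 49.9], 0.6)] [([549.5, -165.6, 107.1], 0.65)]
[([494.1, -158.8, 44.1], 0.9), ([555.6, -148.4, 3.0], 0.17)] [([546.0, -166.9, 107.5], 0.88)]
```

```bash
python3 -m handwheel '[[0.4,0,0,-0.5,0,0,0],[0.4,0,0,-1,0,0,0],[0.4,0,0,-2,0,0,0],[0.4,0,0,-2,0,0,0],[0.4,0,0,-2,0,0,0],[0.4,0,0,-2,0,0,0],[0.4,0,0,-1,0,0,0],[0.4,0,0,0,0,0,0],[0.4,0,0,0,0,0,0]]' ; python3 -c "
from h import *
for n in('side','scene','wrist'):
  p=snapshot(n); print(n,loc(p,'bin'),loc(p,'bin_hook'),loc(p,'bin_handle'),loc(p,'cell_0'),[loc(p,q) for q in('washer_tin','shears')])
save(p,'w4')"
```

```text
time: 18.75
tool_pos: [486.8, -155.7, 251.6]
tcp_rot: [-180.0, 0.1, 169.7]
ft_force: [-0.3, 0.1, -1.0]
finger_gap: 59.8
grip_force: 0.0
side [([491.5, -160.7, 51.7], 0.69)] [([547.3, -165.3, 105.3], 0.67)] [([491.8, -154.1, 146.5], 0.57)] [] [[([476.2, -0.3, 4.4], 0.75)], [([411.3, 72.2, -0.7], 0.68)]]
scene [([704.4, -8.3, 1.2], 0.51)] [([547.8, -164.8, 104.1], 0.73)] [([484.9, -157.4, 145.1], 0.74)] [([485.2, -138.6, 46.1], 0.38)] [[([472.0, 4.5, 2.0], 0.68)], [([412.9, 66.6, -2.2], 0.74)]]
wrist [([492.4, -158.9, 47.9], 0.55)] [([550.9, -165.9, 110.6], 0.84)] [([484.4, -155.7, 146.4], 0.93)] [([502.9, -173.0, 52.0], 0.66), ([485.9, -138.5, 47.0], 0.59)] [[([471.3, 3.3, -1.0], 0.83)], [([410.7, 74.2, -2.6], 0.93)]]
```

View pics/w4.png

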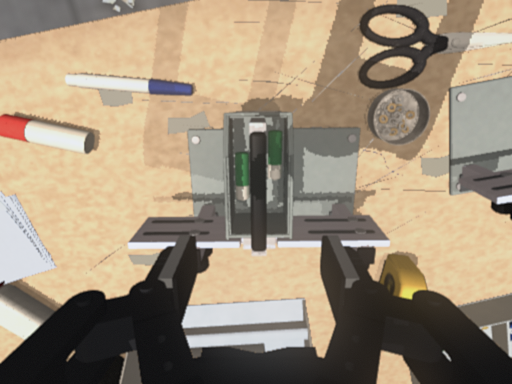

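The bin hangs square in the notch: the tongue sits at (258,243), two cells are visible at (242,170) and (275,150), and the gripper is clear. I'm handing in.

```bash
python3 -c "
from bench import *
print(hand_in())"
```

```text
the job is handed in; nothing more can be done
None
```

The bin hangs on the pack stand with its tongue down in the notch, the gripper is clear, and the job is handed in at about 19 s of the 72 s; hand-in gave no verdict, and I saw only two of the three cells because the third was hidden, most likely under the handle.

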